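# Change the feed gear of a slab roller

## Task

Change the gear on the slab roller's feed gearbox: with the fingertips, gently push the gear lever out of the slot it stands in, across the H-shaped gate, and fully home into the slot that has the upright marker pin at its end. Only push the lever, never squeeze or force it, leave the other things on the bench where they are, and finish with the hand clear.

Things in the scene. Friction and masses are not known exactly. Their poses are not given: they have to be found in the camera images.
- gearbox: grey feed gearbox fixed on the bench: housing 200 (x) x 320 (y) x 100 mm high on a 240 x 360 mm foot, with a 156 (x) x 132 (y) x 5 mm aluminium gate plate on the middle of its top (plate top 105 mm above the bench). Origin: centre of its underside, on the bench; at yaw 0, x points away from the robot and y to the robot's left; z up.
- gate_centre (a point): centre of the gate, on the plate's top; axes as the gearbox. The gate is a double H: a cross channel along y, 22 mm wide, crossed by three straight slots along x, 18 mm wide, at y = -30, 0 and +30 mm, each reaching to x = -41 (near) and +41 mm (far). The lever changes column only in the cross channel, and can pass straight through it from near to far.
- pivot (a point): the lever's pivot, 20 mm above the bench under the gate's centre. The 12 mm steel lever shaft leans about it both ways. The lever starts near the near end of the middle slot. It has no spring: friction, about 3 N of push at the handle, holds it wherever it is left.
- handle: the lever's black handle: upright cylinder 32 mm diameter, 60 mm long, on the 12 mm shaft; origin at the handle's centre, on the shaft's axis 180 mm from the pivot (200 mm above the bench when upright); its z runs up along the shaft. It moves and leans with the lever: in an outer slot's end it has moved about 60 mm along the slot and 60 mm sideways from the centre.
- shaft_at_gate (a point): point on the lever shaft's axis 85 mm from the pivot, level with the gate plate: shows where in the gate the shaft is.
- cross (a joint): lean of the lever sideways (rad): 0 in the middle column, grows towards the gearbox's +y; about +0.35 in the column at y = +30 mm and -0.35 in the one at y = -30 mm (the gate stops it at about 0.37).
- shift (a joint): lean of the lever along the slots (rad): 0 in the cross channel (free to cross within about +-0.05), grows towards the gearbox's +x; stops at -0.34 (near end) and +0.34 (far end).
- marker: upright steel marker pin, 12 mm thick with a 20 mm head, 34 mm tall, fixed on the gate plate beyond the end of the slot to be used: one of the four outer ones (left or right column, near or far), 62 mm along x and 30 mm along y from the gate's centre. Origin: its foot, on the plate's top. The other three outer slots have flat plugs there, 15 mm across, 4 mm high.
- tin: small open steel tin, 54 mm across, 35 mm high, standing loose on the gearbox's top; a bystander
- mug: terracotta mug, 80 mm across, 90 mm high; a bystander
- rib: flat wooden shaping rib, 55 x 100 x 7 mm; a bystander
- scraper: flat scraper, 210 mm long; a bystander
- glaze_jar: white jar, 64 mm across, 85 mm high; a bystander
- glaze_brush: glaze brush, 200 mm long; a bystander
- test_tile: round clay test tile, 70 mm across, 12 mm high; a bystander

How it is judged (in metres and radians):
On the way:
1. the lever is out of its starting slot, in the cross channel (value of joint shift between -0.06 and 0.06 rad).
At the end, for the whole second after the job is handed in: the lever shaft, at gate level, stands within 40 mm of the marker pin's axis (34 mm at the very end of that slot, so at least three quarters of the way in), and is at rest (horizontal distance between shaft_at_gate and marker below 0.04 m and velocity of joint shift between -0.05 and 0.05 rad/s); the robot touches nothing.
It fails at once if the lever's handle is squeezed or forced (more than 30 N from the fingers) (contact force between the fingers and handle above 30 N).
It fails at once if a bystander is shifted by more than 25 mm, lifted or knocked over (distance of any of tin, mug, rib, scraper, glaze_jar, glaze_brush, test_tile from where it was at the start of the episode above 0.025 m or angle between any of tin, mug, glaze_jar's own z axis and vertical above 0.5 rad).
It also fails if it takes over 58 s, if anything falls off the work surface, if the arm or the gripper's body presses on something with over 40 N, if the wrist force passes 120 N, or if a joint passes its speed limit or range.

## Robot

A 6-joint arm with a two-finger parallel gripper is mounted at the origin on the work surface. World frame = base frame: x ahead of the robot, y to its left, z up, the work surface at z = 0. Lengths are in mm, angles in rad, forces in N, time in s.
With the tool pointing down it reaches from about 400 to 925 mm from the base axis. Payload 12.5 kg.
Tool frame: the origin (TCP) lies on the centre line of the jaws, within the pads' length; the fingertips stand 17 mm ahead of it and the grasp point (between the pads) lies 2 mm behind it; z points along the fingers, y is the line along which they close (so a half turn about z gives the same grasp; the last joint's range is limited). The gripper opens to 95 mm and grips with 3 to 60 N. Pads are 20 mm wide; open, the fingers measure 119 mm over their backs; the gripper's body (75 mm by 180 mm) begins 59 mm behind the grasp point.
Start: joints at [1.119, 0.491, 1.559, -0, 1.092, -0.106], TCP at [211.827, 588.026, 231.661] pointing down, gripper open.
Joint ranges: [-3.1, 3.1], [-0.84, 2.19], [0.05, 2.79], [-1.13, 4.28], [0.06, 2.93], [-2.69, 2.69]. Speed limits (rad/s): [2.22, 2.22, 2.79, 3.14, 3.14, 3.14].

## Interface

Orientations are given as [roll, pitch, yaw] about the fixed x, y, z axes, in that order (R = Rz(yaw) Ry(pitch) Rx(roll)).
In Python, from cell import env gives the robot as it stands.
- The arm moves only by the tool drive_tool, never from a script. Its argument "deltas" is text: rows parted by semicolons, each of 4 numbers parted by spaces: the shift along the world's x, y, z normalised to -1 to 1, where 1 is 100 mm, then the turn about the world's z normalised to -1 to 1, where 1 is 180 degrees. A call has 1 to 10 rows; each row shifts and turns the commanded pose from where the row before left it; what a row does not reach is not made up. A row lasts 1/12 s, in which the tool goes at most 41.7 mm and 7.16 degrees, less where a joint would pass 70% of its speed; a pose out of reach is approached as far as the arm can. A call with a number of a shift or a turn outside -1 to 1 is refused whole. A call with a gripper value outside its range is refused whole. "gripper" is the closure, from 0 (fully open) to 1 (shut), set as the call begins (left out, the last holds). The fingers move at their own pace and stop on an object; the grip force is fixed at half the most. Time passes only in rows, so rows that do not move let the fingers close. It gives the time, the measured TCP pose, the force, the opening and the grip force at its end, in the units of the state.
- env.state(): the state, without advancing time (a new reading comes with each control period).
- env.read_camera(name): name is "scene" or "side" or "wrist"; returns (picture, depth): 480x640x3 uint8, red, green, blue; 480x640 float32, mm along the optical axis (not along the pixel's ray), 0 where there is no reading.
- env.camera_params(name): a dict with "mtx" (3x3 intrinsics, pixels), "camera_from_world" (4x4, takes a point from world to camera coordinates); the wrist camera has in their place "mount" (4x4, takes a point from camera to tool coordinates, whose origin is the TCP and whose axes are the flange's). Camera axes: x right, y down, z forward; pixel columns grow to the right and rows downward; lengths in mm; the calibration is good to about 2 mm. A picture is of the moment at which its call begins: read the wrist's pose just before it. camera_params takes no time and is no camera call.
- env.job_done(): hands the job in; it is judged then, once.
The state is a dict: "t": time; "joints": joint angles; "qvel": joint speeds; "tau": joint torques, N m; "eef_pos": TCP position; "tcp_rot": TCP orientation; "ft_force": force on the tool from outside, world axes, zero at the start; "moment": the same for the moment, N m; "opening": opening from 0.0 (shut) to 1.0 (fully open); "grip_force": force on a finger pad.
Only numpy, scipy, OpenCV 4.12 (cv2) and the standard library are available. Lean on these libraries where they do the work, as an engineer would, in place of code of your own. Each camera call takes 0.05 s, during which the arm holds its last target. There are 200 camera calls.

## Working session

There is one attempt and no reset: what is moved stays moved. The work goes in short steps, Python scripts to look and compute and a tool call to move; the robot and the scene stay as the last step left them, time stands still between calls to the robot, and variables do not carry over. Pictures are saved under pics/ and viewed, at most 10 in all, crops included, and the job is handed in when it is done.

Besides the shell and the picture viewer there is one more tool, called after ">>>" by a JSON object that holds its "fn" and its "kwargs", one argument or row to a line. drive_tool: Moves the arm, as the interface text tells. Its arguments: {"type":"object","properties":{"deltas":{"type":"string"},"gripper":{"type":"number"}},"required":["deltas"]}

```bash
mkdir -p pics
cat > h.py <<'E'
from cell import env
import numpy as np, cv2
def grab(n):
    im,d=env.read_camera(n); return im,d,env.camera_params(n)
def pts(d,p):
    K=p["mtx"]; v,u=np.mgrid[0:480,0:640]
    c=np.stack([(u-K[0][2])*d/K[0][0],(v-K[1][2])*d/K[1][1],d,np.ones_like(d)],-1)
    return (c@np.linalg.inv(np.array(p["camera_from_world"])).T)[...,:3]
E
python3 - <<'E'
from h import *
for n in("scene","side"):
    im,d,p=grab(n); cv2.imwrite(f"pics/{n}0.png",im[...,::-1]); np.savez(f"{n}0.npz",im=im,d=d,w=pts(d,p))
    print(n,np.round(np.linalg.inv(p["camera_from_world"])[:3,3]))
print(env.state())
E
```

```text
scene [1142. -299. 1090.]
side [ 498. -681.  560.]
{'t': 0.1, 'joints': array([ 1.11942461e+00,  4.91438679e-01,  1.55941628e+00, -2.47260126e-05,
        1.09171818e+00, -1.05583239e-01]), 'qvel': array([ 3.05107679e-04, -2.13513975e-03, -1.43982269e-03,  9.47140144e-04,
        9.84630877e-05, -5.69123398e-04]), 'tau': array([ 3.11627744e-03, -6.13622546e+01, -2.58601159e+01,  6.94990670e-02,
        4.69201477e-02, -6.20841251e-05]), 'eef_pos': array([211.71480088, 587.8168714 , 231.14826895]), 'tcp_rot': array([-3.14061532e+00, -8.15210179e-05,  2.79581554e+00]), 'ft_force': array([ 0.63427813, -0.57551581,  0.89958209]), 'moment': array([-0.05190524,  0.02318346, -0.00526222]), 'grip_force': 0.0, 'opening': 0.9987540226112781}
```

View pics/scene0.png

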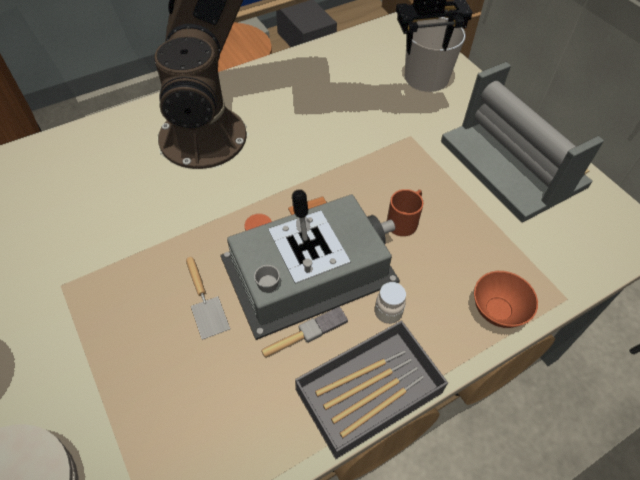

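View pics/side0.png

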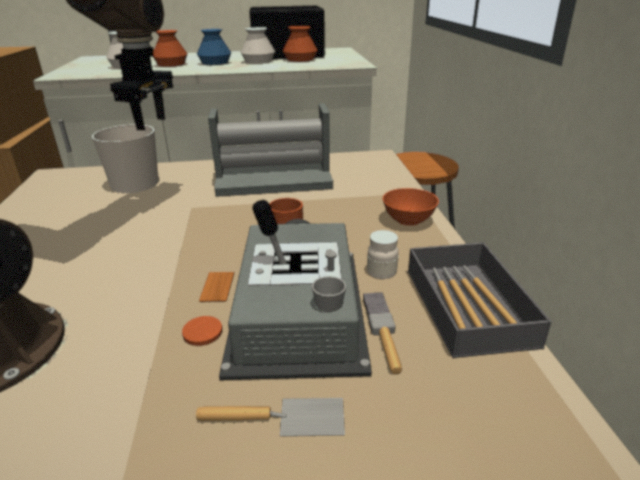

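Scene view: the gate plate is at about (310,245), with the black handle leaning towards the robot at (300,203). The marker pin is at (308,265), the tin at (266,277). Side view: the handle is at (265,218) and the pin at (331,260), so the target is the far slot in the right (-y) column. Next I'll measure the positions.

Run:
```python
from h import *
for n in("scene","side"):
    z=np.load(n+"0.npz"); im=z["im"].astype(int);w=z["w"]; x,y,h=w[...,0],w[...,1],w[...,2]
    roi=(x>300)&(x<800)&(y>-300)&(y<300)
    pl=roi&(abs(h-105)<8)&(im.min(-1)>150)
    top=roi&(abs(h-101)<6)
    for nm,m in(("plate",pl),("top",top)):
        q=w[m][:,:2].astype(np.float32)
        print(n,nm,len(q),cv2.minAreaRect(q),np.median(w[m][:,2]))
    c=cv2.minAreaRect(w[pl][:,:2].astype(np.float32))[0]
    hd=roi&(h>150)&(im.max(-1)<70); q=w[hd]; print("handle",len(q),q.mean(0),q.min(0),q.max(0))
    mk=roi&(h>122)&(h<146)&(np.hypot(x-c[0],y-c[1])<95); k,l,s,cc=cv2.connectedComponentsWithStats(mk.astype(np.uint8))
    for i in range(1,k):
        if s[i,4]>8: print("hi",cc[i].round(),s[i,4],w[l==i].mean(0).round(),w[l==i].min(0).round(),w[l==i].max(0).round())
```

```text
scene plate 2345 ((536.4696044921875, 7.0324554443359375), (201.53065490722656, 162.80348205566406), 84.2747802734375) 104.59825092984283
scene top 9524 ((543.1344604492188, 48.86149597167969), (340.205078125, 201.75791931152344), 84.33251953125) 100.49817535644809
handle 349 [501.40095427  42.15292348 201.92319696] [480.20180208  29.8259666  155.50650586] [514.89408094  58.4463259  226.40669482]
hi [303. 227.] 50 [514.  42. 134.] [504.  37. 122.] [520.  50. 145.]
hi [307. 263.] 73 [601.   3. 137.] [591.  -7. 123.] [610.  13. 143.]
hi [270. 269.] 96 [572. -69. 130.] [557. -85. 122.] [599. -59. 140.]
side plate 2044 ((537.8575439453125, 46.15001678466797), (145.0972137451172, 158.57131958007812), 84.54424285888672) 104.89590962385344
side top 9830 ((539.5266723632812, 48.872894287109375), (341.7067565917969, 199.2823944091797), 84.021240234375) 100.28984434287912
handle 583 [491.67170225  35.17336312 198.50213894] [472.39400651  27.4201448  161.15862112] [510.50071168  52.354295   225.50812864]
hi [277. 249.] 85 [508.  40. 134.] [499.  36. 122.] [516.  46. 146.]
hi [331. 256.] 115 [597.   1. 135.] [587.  -7. 122.] [606.  14. 140.]
```

>>> {"fn": "drive_tool", "kwargs": {
  "deltas": "0.1 -0.3 0.1 0.02; 0.12 -0.3 0.1 0.02; 0.12 -0.3 0 0.02; 0.12 -0.3 0 0.019; 0.12 -0.3 0 0; 0.12 -0.3 0 0; 0.12 -0.3 0 0; 0.12 -0.3 0 0; 0.12 -0.3 0 0; 0.12 -0.3 0 0",
  "gripper": 1
}}

```text
t: 0.93
eef_pos: [330.0, 286.5, 251.6]
tcp_rot: [-3.142, -0.0, 3.044]
ft_force: [-0.0, 0.5, 0.5]
opening: 0.354
grip_force: 0.0
```

>>> {"fn": "drive_tool", "kwargs": {
  "deltas": "0.12 -0.3 0 0; 0.12 -0.3 0 0; 0.12 -0.3 0 0; 0.12 -0.3 0 0; 0.12 -0.3 0 0; 0.12 -0.3 0 0; 0.12 -0.3 0 0; 0.12 -0.25 0 0; 0 0 0 0; 0 0 0 0"
}}

```text
t: 1.77
eef_pos: [426.0, 52.1, 251.4]
tcp_rot: [3.141, -0.001, 3.041]
ft_force: [-0.0, 0.0, -0.9]
opening: 0.007
grip_force: 0.0
```

>>> {"fn": "drive_tool", "kwargs": {
  "deltas": "0 0 -0.18 0; 0 0 -0.18 0; 0 0 -0.18 0; 0 0 0 0; 0 0 0 0"
}}

```text
t: 2.18
eef_pos: [425.2, 53.8, 197.5]
tcp_rot: [3.142, -0.002, 3.045]
ft_force: [1.0, -0.5, 0.2]
opening: 0.004
grip_force: 0.0
```

Run:
```python
from h import *
a=[grab(n)[0] for n in("scene","side")]
cv2.imwrite("pics/s1.png",np.hstack([cv2.resize(a[0][130:330,200:400],(400,400)),cv2.resize(a[1][130:330,180:380],(400,400))])[...,::-1]); print(env.state()["eef_pos"])
```

```text
[426.00898175  53.57250874 198.51228899]
```

View pics/s1.png

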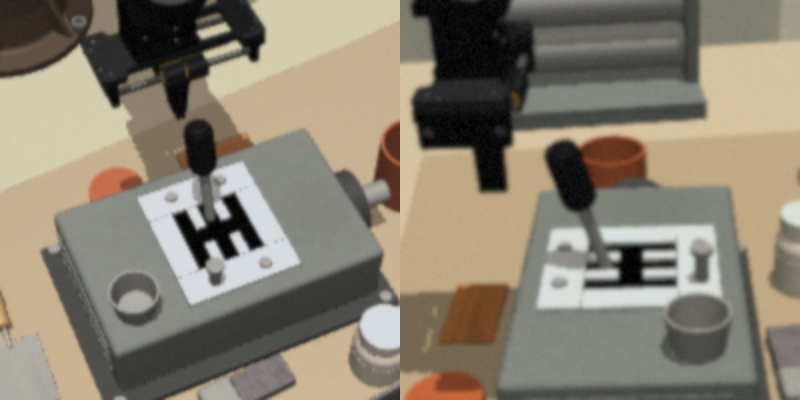

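The pin is at the far end of the right (-y) column, and the closed fingers are behind the handle. Now I'll push along the slot.

>>> {"fn": "drive_tool", "kwargs": {
  "deltas": "0.1 -0.05 0 0; 0.08 -0.01 0 0; 0.04 0 0 0; 0.04 -0.005 0 0; 0.04 -0.005 0 0; 0.04 0 0 0; 0.04 -0.005 0 0; 0.04 -0.005 0 0; 0.04 -0.005 0 0; 0.04 0 0 0"
}}

```text
t: 3.12
eef_pos: [476.0, 44.5, 197.7]
tcp_rot: [3.142, -0.0, 3.044]
ft_force: [-3.5, -0.8, 2.1]
opening: 0.005
grip_force: 1.6
```

>>> {"fn": "drive_tool", "kwargs": {
  "deltas": "0.04 -0.005 0 0; 0.04 -0.005 0 0; 0.04 0 0 0; 0.04 -0.005 0 0; 0.04 -0.005 0 0; 0.04 -0.005 0 0; 0.03 0 0 0; 0.03 -0.005 0 0; 0 0 0 0; 0 0 0 0"
}}

```text
t: 3.95
eef_pos: [505.9, 41.6, 197.6]
tcp_rot: [3.141, -0.0, 3.044]
ft_force: [-1.1, -0.2, 0.6]
opening: 0.004
grip_force: 0.8
```

```bash
cat > m.py <<'E'
from h import *
print(env.state()["eef_pos"])
R=np.array([[.995,-.0995],[.0995,.995]])
for n in("scene","side"):
    im,d,p=grab(n); w=pts(d,p); im=im.astype(int)
    g=w.copy(); g[...,:2]=(w[...,:2]-[540,39])@R.T; g[...,2]-=20
    r=np.hypot(g[...,0],g[...,1])
    sh=(g[...,2]>96)&(g[...,2]<140)&(r<80)&(np.hypot(g[...,0]-62,g[...,1]+30)>16)&(im.min(-1)>60)
    q=g[sh]; print(n,len(q),"shaft surf at gate x',y':",np.round(np.median(q[:,:2]/q[:,2:],0)*85,1))
E
python3 m.py
```

```text
[505.9030983   41.56733353 197.55841499]
scene 58 shaft surf at gate x',y': [ 1.4 -0. ]
side 143 shaft surf at gate x',y': [-4.1 -2. ]
```

>>> {"fn": "drive_tool", "kwargs": {
  "deltas": "0.03 -0.005 0 0; 0.03 0 0 0; 0 0 0 0; -0.15 0.015 0 0; -0.15 0.015 0 0; 0.015 0.15 0 0; 0.015 0.15 0 0; 0.015 0.15 0 0; 0 0 0 0; 0 0 0 0"
}}

```text
t: 4.88
eef_pos: [486.6, 89.3, 197.6]
tcp_rot: [3.142, 0.001, 3.045]
ft_force: [-0.3, 0.1, 0.0]
opening: 0.003
grip_force: 0.0
```

```bash
python3 m.py
python3 - <<'E'
from h import *
a=[grab(n)[0] for n in("scene","side")]
cv2.imwrite("pics/s2.png",np.hstack([cv2.resize(a[0][130:330,200:400],(400,400)),cv2.resize(a[1][130:330,180:380],(400,400))])[...,::-1])
E
```

```text
[486.55796338  89.30110737 197.61928213]
scene 52 shaft surf at gate x',y': [3.7 0.4]
side 137 shaft surf at gate x',y': [-1.4 -2. ]
```

View pics/s2.png

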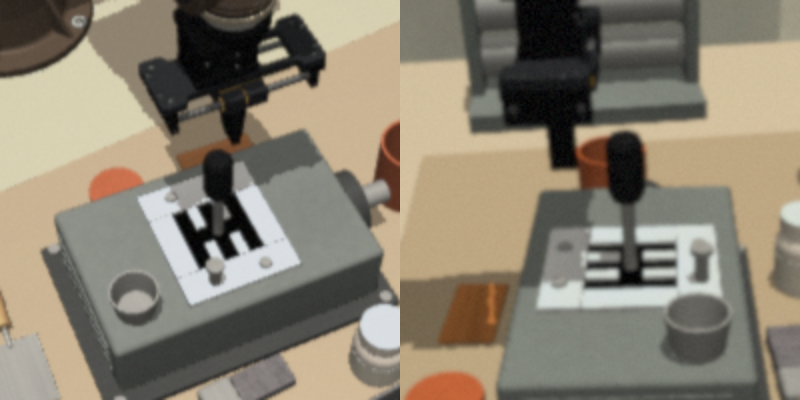

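Lever is upright in the cross channel (shaft at crop pixels (217,225) and (630,250)). Next I go round to its left side and push right.

>>> {"fn": "drive_tool", "kwargs": {
  "deltas": "0.2 -0.02 0 0; 0.2 -0.02 0 0; 0.17 -0.015 0 0; 0 0 0 0; -0.01 -0.1 0 0; -0.004 -0.04 0 0; -0.004 -0.04 0 0; -0.004 -0.04 0 0; -0.004 -0.04 0 0; -0.004 -0.04 0 0"
}}

```text
t: 5.92
eef_pos: [540.1, 53.2, 198.0]
tcp_rot: [3.141, 0.0, 3.044]
ft_force: [-0.7, 3.3, 2.6]
opening: 0.006
grip_force: 1.3
```

>>> {"fn": "drive_tool", "kwargs": {
  "deltas": "-0.004 -0.04 0 0; -0.004 -0.04 0 0; -0.004 -0.04 0 0; -0.004 -0.04 0 0; -0.004 -0.04 0 0; -0.004 -0.04 0 0; -0.004 -0.04 0 0; -0.004 -0.04 0 0; 0 0 0 0; 0 0 0 0"
}}

```text
t: 6.75
eef_pos: [537.3, 21.1, 197.7]
tcp_rot: [-3.141, 0.0, 3.044]
ft_force: [0.5, -0.5, 0.1]
opening: 0.006
grip_force: 0.0
```

```bash
python3 m.py
```

```text
[537.25955574  21.0680999  197.7464922 ]
scene 40 shaft surf at gate x',y': [  4.  -19.8]
side 90 shaft surf at gate x',y': [ -1.9 -24.3]
```

>>> {"fn": "drive_tool", "kwargs": {
  "deltas": "-0.002 -0.02 0 0; -0.002 -0.02 0 0; -0.002 -0.02 0 0; -0.002 -0.02 0 0; -0.002 -0.02 0 0; -0.002 -0.02 0 0; 0 0 0 0"
}}

```text
t: 7.43
eef_pos: [535.9, 9.1, 197.7]
tcp_rot: [-3.142, -0.0, 3.044]
ft_force: [0.6, 1.3, 0.4]
opening: 0.005
grip_force: 0.6
```

```bash
python3 m.py
python3 - <<'E'
from h import *
a=[grab(n)[0] for n in("scene","side")]
cv2.imwrite("pics/s3.png",np.hstack([cv2.resize(a[0][180:280,250:350],(400,400)),cv2.resize(a[1][190:290,260:360],(400,400))])[...,::-1])
E
```

```text
[535.89666755   9.13844969 197.67548575]
scene 35 shaft surf at gate x',y': [  3.9 -25.8]
side 69 shaft surf at gate x',y': [ -2.1 -30.9]
```

View pics/s3.png

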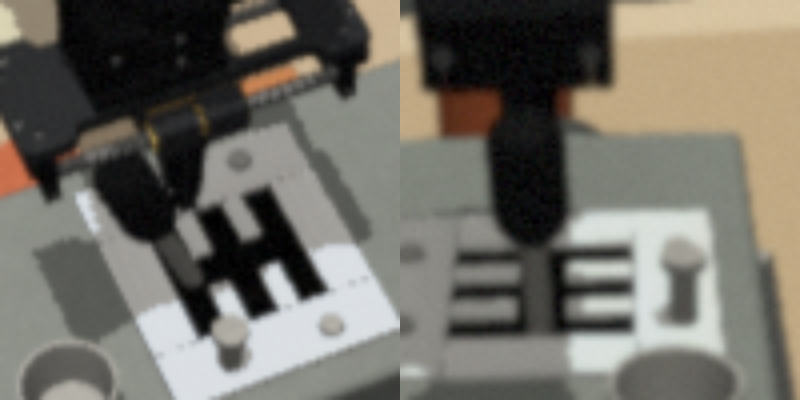

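>>> {"fn": "drive_tool", "kwargs": {
  "deltas": "-0.001 -0.015 0 0; -0.001 -0.015 0 0; -0.001 -0.015 0 0; 0 0 0 0"
}}

```text
t: 7.97
eef_pos: [535.6, 4.8, 197.6]
tcp_rot: [3.141, -0.0, 3.044]
ft_force: [0.5, 1.6, -0.5]
opening: 0.008
grip_force: 0.8
```

```bash
python3 m.py
```

```text
[535.57496089   4.81318792 197.63562187]
scene 39 shaft surf at gate x',y': [  3.7 -29.1]
side 63 shaft surf at gate x',y': [ -2.1 -33.2]
```

>>> {"fn": "drive_tool", "kwargs": {
  "deltas": "0.012 0.12 0 0; 0.013 0.13 0 0; -0.16 0.016 0 0; -0.16 0.016 0 0; -0.17 0.018 0 0; -0.016 -0.16 0 0; -0.016 -0.16 0 0; -0.018 -0.18 0 0; 0 0 0 0; 0 0 0 0"
}}

```text
t: 8.9
eef_pos: [484.3, -14.5, 197.8]
tcp_rot: [3.141, 0.0, 3.043]
ft_force: [0.5, 0.5, 0.5]
opening: 0.007
grip_force: 0.0
```

>>> {"fn": "drive_tool", "kwargs": {
  "deltas": "0.06 -0.006 0 0; 0.06 -0.006 0 0; 0.04 -0.004 0 0; 0.04 -0.004 0 0; 0.04 -0.004 0 0; 0.02 -0.002 0 0; 0.02 -0.002 0 0; 0.02 -0.002 0 0; 0.02 -0.002 0 0; 0 0 0 0"
}}

```text
t: 9.73
eef_pos: [516.4, -18.2, 197.7]
tcp_rot: [3.141, 0.0, 3.044]
ft_force: [-2.1, 1.8, 2.2]
opening: 0.002
grip_force: 1.3
```

```bash
python3 m.py
```

```text
[516.35691015 -18.19257386 197.67008455]
scene 31 shaft surf at gate x',y': [  9.4 -28.1]
side 79 shaft surf at gate x',y': [  3.7 -33.4]
```

>>> {"fn": "drive_tool", "kwargs": {
  "deltas": "0.02 -0.002 0 0; 0.02 -0.002 0 0; 0.02 -0.002 0 0; 0.02 -0.002 0 0; 0.02 -0.002 0 0; 0 0 0 0"
}}

```text
t: 10.33
eef_pos: [526.5, -19.3, 197.6]
tcp_rot: [3.142, 0.0, 3.044]
ft_force: [-3.0, 1.5, 2.4]
opening: 0.007
grip_force: 1.2
```

```bash
python3 m.py
```

```text
[526.54829005 -19.2555718  197.62502286]
scene 20 shaft surf at gate x',y': [ 14.5 -27.3]
side 75 shaft surf at gate x',y': [  9.2 -33.1]
```

>>> {"fn": "drive_tool", "kwargs": {
  "deltas": "0.03 -0.003 0 0; 0.03 -0.003 0 0; 0.03 -0.003 0 0; 0.03 -0.003 0 0; 0.03 -0.003 0 0; 0.03 -0.003 0 0; 0.03 -0.003 0 0; 0.03 -0.003 0 0; 0.03 -0.003 0 0; 0 0 0 0"
}}

```text
t: 11.27
eef_pos: [553.7, -22.0, 197.7]
tcp_rot: [3.142, 0.0, 3.044]
ft_force: [-2.5, 1.3, -0.6]
opening: 0.005
grip_force: 1.0
```

```bash
python3 m.py
```

```text
[553.72659811 -21.99709085 197.67399069]
scene 2 shaft surf at gate x',y': [ 34.  -34.3]
side 102 shaft surf at gate x',y': [ 23.1 -33.1]
```

>>> {"fn": "drive_tool", "kwargs": {
  "deltas": "0.015 -0.0015 0 0; 0.015 -0.0015 0 0; 0.015 -0.0015 0 0; 0.015 -0.0015 0 0; 0 0 0 0"
}}

```text
t: 11.78
eef_pos: [559.4, -22.5, 197.6]
tcp_rot: [3.142, 0.0, 3.044]
ft_force: [-2.9, -1.0, -1.0]
opening: 0.007
grip_force: 1.0
```

```bash
python3 m.py
```

```text
[559.38556134 -22.50800918 197.64218816]
scene 1 shaft surf at gate x',y': [ 37.7 -33.3]
side 103 shaft surf at gate x',y': [ 25.5 -32.9]
```

>>> {"fn": "drive_tool", "kwargs": {
  "deltas": "0.01 -0.001 0 0; 0.01 -0.001 0 0; 0.01 -0.001 0 0; 0 0 0 0"
}}

```text
t: 12.22
eef_pos: [562.3, -22.8, 197.6]
tcp_rot: [3.141, 0.0, 3.044]
ft_force: [-3.2, -0.2, -1.0]
opening: 0.002
grip_force: 1.0
```

>>> {"fn": "drive_tool", "kwargs": {
  "deltas": "0.01 -0.001 0 0; 0.01 -0.001 0 0; 0 0 0 0"
}}

```text
t: 12.47
eef_pos: [564.3, -23.0, 197.7]
tcp_rot: [3.142, 0.0, 3.044]
ft_force: [-1.8, 0.7, -0.3]
opening: 0.006
grip_force: 1.0
```

```bash
python3 m.py
```

```text
[564.32306583 -23.01447137 197.67877084]
scene 0 shaft surf at gate x',y': [nan nan]
side 100 shaft surf at gate x',y': [ 28.2 -33. ]
  return _methods._mean(a, axis=axis, dtype=dtype,
  ret = um.true_divide(
```

Essentially home. I'll back off, raise the hand clear and check.

>>> {"fn": "drive_tool", "kwargs": {
  "deltas": "-0.1 0.01 0 0; -0.2 0.02 0 0; -0.3 0.03 0 0; -0.3 0.03 0 0; 0 0 0.3 0; 0 0 0.3 0; 0 0 0 0; 0 0 0 0; 0 0 0 0"
}}

```text
t: 13.32
eef_pos: [473.8, -14.0, 257.4]
tcp_rot: [3.142, 0.001, 3.044]
ft_force: [0.1, -0.4, -0.6]
opening: 0.006
grip_force: 0.0
```

```bash
python3 m.py
python3 - <<'E'
from h import *
a=[grab(n)[0] for n in("scene","side")]
cv2.imwrite("pics/s4.png",np.hstack([cv2.resize(a[0][130:330,200:400],(400,400)),cv2.resize(a[1][130:330,180:380],(400,400))])[...,::-1])
E
```

```text
[473.7872316  -13.96440923 257.44970554]
scene 0 shaft surf at gate x',y': [nan nan]
side 97 shaft surf at gate x',y': [ 28.4 -32.8]
  return _methods._mean(a, axis=axis, dtype=dtype,
  ret = um.true_divide(
```

View pics/s4.png

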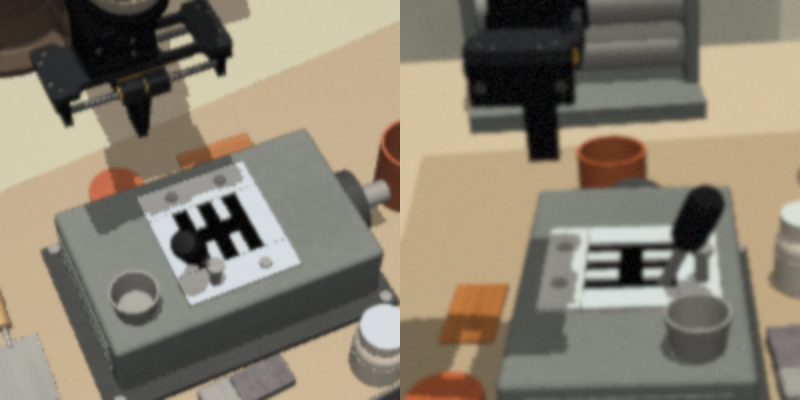

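The lever leans into the far-right slot beside the pin (side crop, handle at (698,218)). The hand is clear, and the tin and other things look unmoved.

```bash
python3 -c "
from cell import env; print(env.job_done())"
```

```text
the job is handed in; nothing more can be done
None
```

The lever is in the far-right slot by the marker pin, about 34 mm from its axis by my camera estimate (the limit is 40 mm). The hand is clear, the bystanders look unmoved, and I handed the job in at about 13.6 s; no verdict came back.

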